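# Seat the air cylinder in its assembly nest

## Task

Pick the compact air cylinder out from the parts on the bench and lower it into the pocket of the assembly nest, ports up and with its piston rod lying in the open slot at the pocket's end, so that it sits flat and square on the pocket floor. Let go only once it is down in the pocket, and leave the valve and the limit switch where they stand.

Things in the scene. Friction and masses are not known exactly. Their poses are not given: they have to be found in the camera images.
- cylinder_center (a point): Centre of the loose air cylinder's body, a light square block lying flat, 32 wide (x) x 89 long (y) x 32 mm high, 0.17 kg: this point is 16 mm above its underside. A 10 mm piston rod sticks out 30 mm from the middle of its -y end. Two blue ports, 12 mm high, on top on the centre line, 25 mm either side of this point. z up. Grasp across the 32 mm width.
- pocket (a point): Centre of the pocket floor, 10 mm above the bench, of the fixed nest: aluminium plate 100 x 160 mm (x, y), black walls round a pocket 45 (x) x 102 mm (y). Walls 12 thick, 18 high, top 6 mm sloped as lead-in; each long wall has a 52 mm gap mid-way for the fingers; -y end has a 28 mm slot for the rod, +y end is closed. Home: cylinder's y along this y, body centre 16 mm above. z up.
- valve: Bystander, loose, standing upright: a solenoid valve, narrow light body with a black coil block on top, 19 x 76 x 58 mm (x, y, z). Origin at the centre of its underside.
- limit_switch: Bystander, loose, standing upright: a dark blue limit switch with a roller lever on top, 20 x 51 x 48 mm (x, y, z). Origin at the centre of its underside.
Things that resemble listed ones, but are neither listed nor needed, are in the scene too. Leave any purple or red look-alike of the part that bears cylinder_center alone.

How it is judged:
On the way:
1. the cylinder is down in the pocket (body centre within 15 mm of its height when home and within 20 mm sideways) while the fingers still hold it (z of cylinder_center in the frame of pocket below 0.031 m and horizontal distance between cylinder_center and pocket below 0.02 m and contact force between the fingers and air_cylinder above 0.5 N), for 0.05 s.
At the end, for the whole second after the job is handed in: The cylinder lies released on the pocket floor, ports up: body centre 12 to 20 mm above the floor point and within 13 mm of it sideways, its length within 0.2 rad of the pocket's, its z within 0.07 rad of vertical; the valve and the limit switch are within 30 mm of where they stood (z of cylinder_center in the frame of pocket between 0.012 and 0.02 m and horizontal distance between cylinder_center and pocket below 0.013 m and angle between the y axis of cylinder_center and the y axis of pocket, either way round below 0.2 rad and angle between cylinder_center's own z axis and vertical below 0.07 rad and distance of each of valve, limit_switch from where it was at the start of the episode below 0.03 m); the robot touches nothing.
It fails at once if the valve or the limit switch was shifted or knocked over (distance of any of valve, limit_switch from where it was at the start of the episode above 0.03 m or angle between any of valve, limit_switch's own z axis and vertical above 0.5 rad).
It also fails if it takes over 38 s, if anything falls off the work surface, if the arm or the gripper's body presses on something with over 40 N, if the wrist force passes 120 N, or if a joint passes its speed limit or range.

## Robot

A 6-joint arm with a two-finger parallel gripper is mounted at the origin on a cart in front of the work surface, level with it; the furniture and walls round the work are solid. World frame = base frame: x ahead of the robot, y to its left, z up, the work surface at z = 0. Lengths are in m, angles in rad, forces in N, time in s.
With the tool pointing down it reaches from about 0.325 to 0.9 m from the base axis. Payload 3.5 kg.
Tool frame: the origin (TCP) lies midway between the tips of the shut fingers; the grasp point (between the pads) lies 19 mm behind it; z points along the fingers, y is the line along which they close (so a half turn about z gives the same grasp; the last joint's range is limited). The gripper opens to 85 mm and grips with 20 to 120 N. Pads are 22 mm wide; open, the fingers measure 114 mm over their backs; the gripper's body (76 mm by 85 mm) begins 54 mm behind the grasp point. The pads swing forward as they close: fully open they stand 13 mm farther back than shut.
Start: joints at [-1.224, 0.276, -0.026, 1.268, 0, 1.467], TCP at [0.272, -0.563, 0.231] pointing down, gripper open.
Joint ranges: [-3.12, 3.12], [-0.85, 1.88], [-1.08, 1.24], [-1.95, 2.15], [-1.57, 1.53], [-3.14, 3.14]. Speed limits (rad/s): [2.57, 2.57, 3.14, 3.14, 3.14, 3.14].

## Interface

Orientations are given as a unit quaternion [x, y, z, w].
In Python, from bench import readout, grab_frame, arm gives the robot as it stands. The module is installed in compiled form; this text tells all that it offers.
- The arm moves only by the tool step_arm, never from a script. Its argument "targets" is a list of rows, each an object of numbers: "ax", "ay", "az": the turn, a rotation vector about the tool's x, y, z in degrees; "x", "y", "z": the shift along the tool's x, y, z in cm; "jaw": the opening, from -1 (shut) to 1 (fully open). In form: [{"ax": .., "ay": .., "az": .., "x": .., "y": .., "z": .., "jaw": ..}, ...]. A call has 1 to 8 rows; each row is the pose to reach, as a shift and turn from the pose commanded when the call began, along the tool's axes at that moment; what a row does not reach only later rows make up. A row lasts 1/8 s, in which the tool goes at most 62.5 mm and 10.7 degrees, less where a joint would pass 70% of its speed; a pose out of reach is approached as far as the arm can. A call with a gripper value outside its range is refused whole. The fingers move at their own pace and stop on an object; "force" is the grip in N (left out, the last holds). Time passes only in rows, so rows that repeat a pose let the fingers close. It gives the time, the measured TCP pose, the force, the opening and the grip force at its end, in the units of the state.
- readout.read_state(): the state, without advancing time (a new reading comes with each control period).
- grab_frame(name): name is "scene" or "top" or "wrist"; returns a dict with "pixels" (384x512x3 uint8, red, green, blue), "depth" (384x512 float32, m along the optical axis (not along the pixel's ray), 0 where there is no reading), "camera_matrix" (3x3 intrinsics, pixels), "view" (4x4, takes a point from world to camera coordinates). Camera axes: x right, y up, looking along -z (the intrinsics and any distortion apply to the point x, -y, -z); pixel columns grow to the right and rows downward; lengths in m; the calibration is good to about 2 mm. The wrist camera is an equidistant fisheye: a pixel r from the principal point sees the ray r / f radians off the axis. A picture is of the moment at which its call begins.
- arm.job_done(): hands the job in; it is judged then, once.
The state is a dict: "time_s": time; "joints": joint angles; "dq": joint speeds; "joint_torque": joint torques, N m; "eef_pos": TCP position; "tcp_rot": TCP orientation; "contact_force": force on the tool from outside, world axes, zero at the start; "wrist_torque": the same for the moment, N m; "grip_width": finger opening in m; "grasp_force": force on a finger pad.
Only numpy, scipy, OpenCV 4.12 (cv2) and the standard library are available. Lean on these libraries where they do the work, as an engineer would, in place of code of your own. Each camera call takes 0.05 s, during which the arm holds its last target. There are 200 camera calls.

## Working session

There is one attempt and no reset: what is moved stays moved. The work goes in short steps, Python scripts to look and compute and a tool call to move; the robot and the scene stay as the last step left them, time stands still between calls to the robot, and variables do not carry over. Pictures are saved under pics/ and viewed, at most 10 in all, crops included, and the job is handed in when it is done.

Besides the shell and the picture viewer there is one more tool, called after "Request:" as name([rows], argument=value, ...), one row to a line, values as JSON. step_arm: Moves the arm, as the interface text tells. Its arguments: {"type":"object","properties":{"targets":{"type":"array"},"force":{"type":"number"}},"required":["targets"]}

```bash
mkdir -p pics; cat > h.py <<'E'
import numpy as np, cv2
from bench import readout, grab_frame, arm
def grab(name, png=None):
    f=grab_frame(name)
    if png: cv2.imwrite('pics/'+png, cv2.cvtColor(f['pixels'],cv2.COLOR_RGB2BGR))
    return f
def cloud(f):
    "world xyz per pixel from depth (pinhole views)"
    K=f['camera_matrix'];d=f['depth'];h,w=d.shape
    u,v=np.meshgrid(np.arange(w),np.arange(h))
    p=np.stack([(u-K[0,2])/K[0,0]*d,-(v-K[1,2])/K[1,1]*d,-d,np.ones_like(d)],-1)
    return (p@np.linalg.inv(f['view']).T)[...,:3]
E
python3 - <<'E'
from h import *
f=grab('top','top0.png'); g=grab('scene','sc0.png')
im=np.hstack([cv2.imread('pics/top0.png'),cv2.imread('pics/sc0.png')])
cv2.imwrite('pics/both0.png',cv2.resize(im,(800,300)))
print(f['camera_matrix'],f['view']); print(readout.read_state())
E
```

```text
[[490.49734361   0.         252.98775719]
 [  0.         490.49734361 191.05254013]
 [  0.           0.           1.        ]] [[ 2.14531764e-03 -9.99848907e-01 -1.72499446e-02 -5.59476077e-02]
 [ 9.91796502e-01 -7.72985154e-05  1.27826808e-01 -4.74323343e-01]
 [-1.27808828e-01 -1.73826638e-02  9.91646483e-01 -1.27651209e+00]
 [ 0.00000000e+00  0.00000000e+00  0.00000000e+00  1.00000000e+00]]
{'time_s': 0.1, 'joints': array([-1.22442968e+00,  2.77050174e-01, -2.77175570e-02,  1.26802422e+00,
        5.75656725e-06,  1.46741502e+00]), 'dq': array([ 0.00122931, -0.00109528,  0.00392879, -0.00128329,  0.00018877,
       -0.00294621]), 'joint_torque': array([-1.02886923e-03, -4.46710396e+01,  2.96127677e+01,  8.51107354e-03,
       -1.02631063e-04,  1.09036978e-05]), 'eef_pos': array([ 0.27147562, -0.56218409,  0.23028807]), 'tcp_rot': array([ 9.74821730e-01,  2.22983404e-01, -1.18071597e-04, -9.90804375e-04]), 'contact_force': array([ 0.58186805, -0.08393788, -0.38981401]), 'wrist_torque': array([-0.0315193 ,  0.03969782, -0.02474287]), 'grasp_force': 0.0, 'grip_width': 0.08576216247351819}
```

View pics/top0.png

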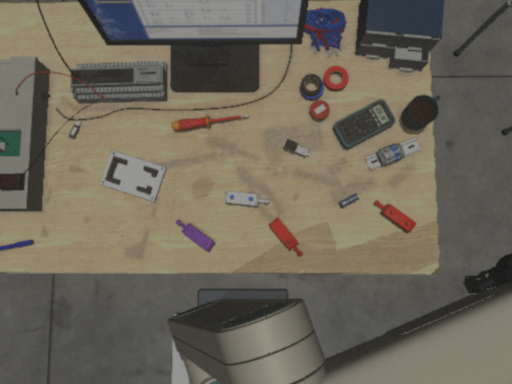

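View pics/sc0.png

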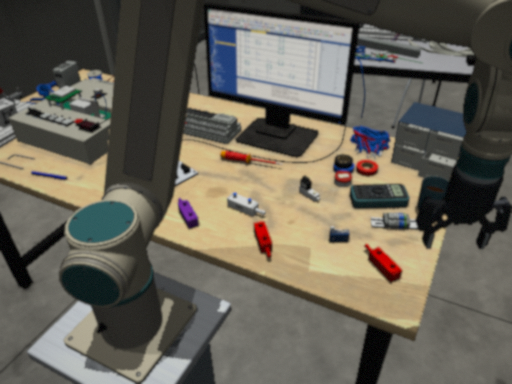

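The top view shows the cylinder at (241,198) with its rod pointing right (-y). The nest is at (133,175), slightly turned, and red and purple look-alikes lie around them. I'll measure both and enlarge the nest area.

```bash
python3 - <<'E'
from h import *
f=grab('top'); P=cloud(f); px=f['pixels']
c=cv2.cvtColor(px[130:270,90:290],cv2.COLOR_RGB2BGR)
cv2.imwrite('pics/crop1.png',cv2.resize(c,None,fx=4,fy=4,interpolation=cv2.INTER_CUBIC))
def rect(m,name):
    p=P[m].astype(np.float32); r=cv2.minAreaRect(p[:,:2]); print(name,len(p),r,'z',np.percentile(p[:,2],[5,50,95]))
hsv=cv2.cvtColor(px,cv2.COLOR_RGB2HSV); 
def box(r0,r1,c0,c1):
    m=np.zeros(px.shape[:2],bool); m[r0:r1,c0:c1]=1; return m
z=P[...,2]
print('bench z',np.median(z[220:235,100:160]))
rect(box(185,212,220,275)&(z>.022),'cyl top'); rect(box(185,212,220,275)&(z>.01),'cyl all')
rect(box(145,205,95,172)&(z>.006),'nest'); rect(box(145,205,95,172)&(z>.02),'walls')
rect(box(185,212,335,362)&(z>.01),'sw?');rect(box(135,160,280,315)&(z>.01),'valve?')
E
```

```text
bench z -0.0015196722353608694Traceback (most recent call last):
  File "<stdin>", line 12, in <module>
  File "<stdin>", line 6, in rect
cv2.error: OpenCV(4.12.0) /io/opencv/modules/imgproc/src/convhull.cpp:143: error: (-215:Assertion failed) total >= 0 && (depth == CV_32F || depth == CV_32S) in function 'convexHull'
```

View pics/crop1.png

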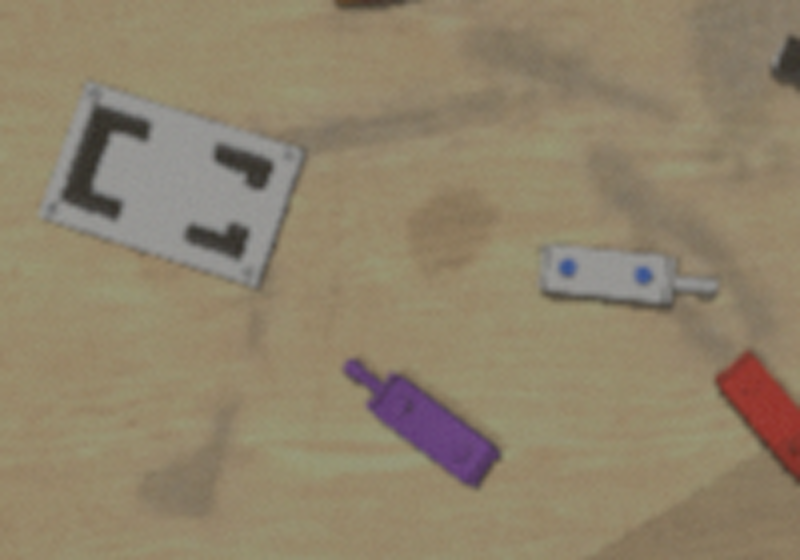

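The crop shows the nest with its closed end on the left (+y) and the slot on the right. The cylinder lies with its rod to the right and blue ports up, so only a turn of about 15–20° is needed.

```bash
cat >> h.py <<'E'
def ray(f,uv,z):
    "pinhole pixels -> world points on plane z"
    K=f['camera_matrix'];T=np.linalg.inv(f['view']);uv=np.atleast_2d(uv).astype(float)
    d=np.c_[(uv[:,0]-K[0,2])/K[0,0],-(uv[:,1]-K[1,2])/K[1,1],-np.ones(len(uv))]@T[:3,:3].T
    return T[:3,3]+d*((z-T[2,3])/d[:,2])[:,None]
def blobs(m,a):
    n,l,s,c=cv2.connectedComponentsWithStats(m.astype(np.uint8))
    return [(np.argwhere(l==i)[:,::-1],c[i]) for i in range(1,n) if s[i,4]>=a]
def rect(p): return cv2.minAreaRect(np.ascontiguousarray(p[:,:2],dtype=np.float32))
E
python3 - <<'E'
from h import *
f=grab('top'); px=f['pixels']; hsv=cv2.cvtColor(px,cv2.COLOR_RGB2HSV)
def box(r0,r1,c0,c1):
    m=np.zeros(px.shape[:2],bool); m[r0:r1,c0:c1]=1; return m
H,S,V=hsv[...,0],hsv[...,1],hsv[...,2]
b=blobs(box(185,212,220,275)&(H>100)&(H<130)&(S>90),4)
q=[ray(f,c,.044)[0] for _,c in b]; print('ports',q)
if len(q)==2: print('cyl c',(q[0]+q[1])/2,'len',np.linalg.norm(q[0]-q[1]))
m=box(185,212,220,275)&(S<50)&(V>100)
for p,c in blobs(m,50): print('body',rect(ray(f,p,.032)))
for p,c in blobs(box(145,205,95,172)&(S<50)&(V>100),50): print('plate',len(p),rect(ray(f,p,.01)))
w=box(145,205,98,170)&(V<90)
for p,c in blobs(w,8): print('wall',len(p),c)
w=np.concatenate([p for p,_ in blobs(w,8)]); print('walls',rect(ray(f,w,.026)))
P=cloud(f)
for n,uv in dict(cyl=(241,198),sw=(348,200),valve=(296,147),v2=(392,153)).items(): print(n,ray(f,uv,.04)[0].round(3),'depthpt',P[uv[1],uv[0]].round(3))
E
```

```text
ports [array([0.45914536, 0.00129936, 0.044     ]), array([ 0.4538539 , -0.04875901,  0.044     ])]
cyl c [ 0.45649963 -0.02372982  0.044     ] len 0.050337264341553487
body ((0.4544309675693512, -0.038819342851638794), (0.11967630684375763, 0.033207450062036514), 84.24634552001953)
plate 1774 ((0.5204999446868896, 0.27365347743034363), (0.16323566436767578, 0.10241997241973877), 72.21089172363281)
wall 221 [114.28054299 169.28959276]
wall 73 [151.06849315 170.93150685]
wall 72 [144.70833333 189.36111111]
walls ((0.5188338160514832, 0.2730938196182251), (0.1282992959022522, 0.06857601553201675), 72.00605010986328)
cyl [ 0.455 -0.024  0.04 ] depthpt [ 0.456 -0.024  0.031]
sw [ 0.449 -0.305  0.04 ] depthpt [ 0.449 -0.306  0.039]
valve [ 0.592 -0.17   0.04 ] depthpt [ 0.595 -0.171  0.025]
v2 [ 0.575 -0.425  0.04 ] depthpt [ 0.577 -0.427  0.032]
```

```bash
cat >> h.py <<'E'
from scipy.spatial.transform import Rotation as R
def plan(pos,yaw):
    "shift (cm) and turn (deg) in tool axes to reach pos, pointing down, tool x at yaw deg"
    s=readout.read_state(); r=R.from_quat(s['tcp_rot'])
    t=R.from_euler('z',yaw,degrees=True)*R.from_euler('x',180,degrees=True)
    print('shift cm',(r.inv().apply(np.array(pos)-s['eef_pos'])*100).round(2),'turn',(r.inv()*t).as_rotvec(degrees=True).round(2),'t',s['time_s'])
E
python3 -c "
from h import *
plan((.4565,-.0237,.15),84)"
```

```text
shift cm [ 40.07 -40.46   8.12] turn [-7.000e-02 -5.000e-02 -5.823e+01] t 0.2
```

Request:
step_arm([
  {"x": 5,"y": -5,"z": 0.5,"az": -8},
  {"x": 10,"y": -10,"z": 1.5,"az": -16,"jaw": 1},
  {"x": 15,"y": -15,"z": 2.5,"az": -24},
  {"x": 20,"y": -20,"z": 3.5,"az": -32},
  {"x": 25,"y": -25,"z": 4.5,"az": -40},
  {"x": 30,"y": -30,"z": 5.5,"az": -48},
  {"x": 35,"y": -35,"z": 7,"az": -54},
  {"x": 40.1,"y": -40.5,"z": 8.1,"az": -58.2},
])

```text
invalid input at $.targets[0]: expected keys ax, ay, az, x, y, z, jaw
```

Request:
step_arm([
  {"x": 0},
  {"x": 0},
  {"x": 0},
  {"x": 0},
])

```text
invalid input at $.targets[0]: expected keys ax, ay, az, x, y, z, jaw
```

```bash
python3 -c "
from h import *
plan((.4565,-.0237,.15),84)
plan((.4565,-.0237,.004),84)
f=grab('wrist','w1.png');print(f['camera_matrix'],f['view'].round(3),readout.read_state()['joints'])"
```

```text
shift cm [ 40.07 -40.46   8.12] turn [-7.000e-02 -5.000e-02 -5.823e+01] t 0.2
shift cm [ 40.07 -40.44  22.72] turn [-7.000e-02 -5.000e-02 -5.823e+01] t 0.2
[[297.31863964   0.         253.27035666]
 [  0.         297.31863964 189.49541251]
 [  0.           0.           1.        ]] [[ 0.435 -0.9   -0.001 -0.624]
 [ 0.857  0.414 -0.308  0.041]
 [ 0.277  0.133  0.952 -0.382]
 [ 0.     0.     0.     1.   ]] [-1.22438779e+00  2.76815788e-01 -2.71125806e-02  1.26800186e+00
  1.17447669e-05  1.46739241e+00]
```

View pics/w1.png

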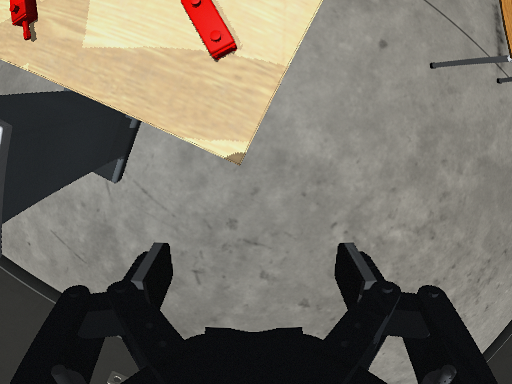

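The move was refused because every key must be given. The wrist view is still at the start pose: the fingers are at the bottom, and a red look-alike is at (210,25).

Request:
step_arm([
  {"ax": 0,"ay": 0,"az": -8,"x": 5,"y": -5,"z": 0.5,"jaw": 1},
  {"ax": 0,"ay": 0,"az": -16,"x": 10,"y": -10,"z": 1.5,"jaw": 1},
  {"ax": 0,"ay": 0,"az": -24,"x": 15,"y": -15,"z": 2.5,"jaw": 1},
  {"ax": 0,"ay": 0,"az": -32,"x": 20,"y": -20,"z": 3.5,"jaw": 1},
  {"ax": 0,"ay": 0,"az": -40,"x": 25,"y": -25,"z": 4.5,"jaw": 1},
  {"ax": 0,"ay": 0,"az": -48,"x": 30,"y": -30,"z": 5.5,"jaw": 1},
  {"ax": 0,"ay": 0,"az": -54,"x": 35,"y": -35,"z": 7,"jaw": 1},
  {"ax": 0,"ay": 0,"az": -58.2,"x": 40.1,"y": -40.5,"z": 8.1,"jaw": 1},
])

```text
time_s: 1.25
eef_pos: [0.4341, -0.0932, 0.1625]
tcp_rot: [0.743, 0.67, 0.0, 0.001]
contact_force: [1.1, 0.3, -0.5]
grip_width: 0.0854
grasp_force: 0.0
```

Request:
step_arm([
  {"ax": 0,"ay": 0,"az": 0,"x": 0,"y": 0,"z": 0,"jaw": 1},
  {"ax": 0,"ay": 0,"az": 0,"x": 0,"y": 0,"z": 0,"jaw": 1},
  {"ax": 0,"ay": 0,"az": 0,"x": 0,"y": 0,"z": 0,"jaw": 1},
])

```text
time_s: 1.62
eef_pos: [0.4337, -0.0963, 0.1628]
tcp_rot: [0.744, 0.668, 0.0, 0.0]
contact_force: [-0.4, 0.4, 0.5]
grip_width: 0.0855
grasp_force: 0.0
```

```bash
python3 -c "
from h import *
plan((.4565,-.0237,.15),84)
f=grab('wrist','w2.png');print(f['view'].round(3),readout.read_state()['joints'])"
```

```text
shift cm [7.46 1.49 1.28] turn [ 0.04  0.03 -0.16] t 1.625
[[ 0.994 -0.107  0.001 -0.442]
 [ 0.102  0.946 -0.309  0.067]
 [ 0.032  0.307  0.951 -0.301]
 [ 0.     0.     0.     1.   ]] [-3.64461126e-01  3.46834712e-03 -4.95147070e-01  1.07151197e+00
 -1.89089108e-04  1.31432407e+00]
```

View pics/w2.png

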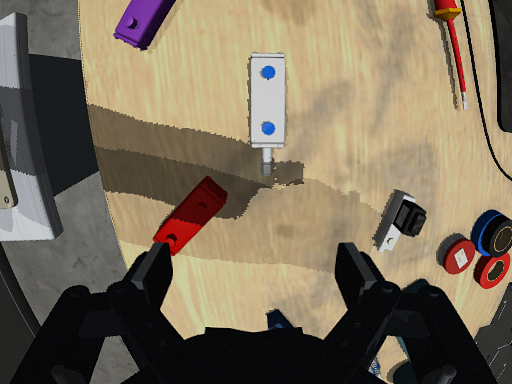

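The wrist view shows the cylinder straight ahead, with its ports at (268,72) and (267,128). The valve is at (408,215) and the way is clear. I'll refine the pose from the ports.

```bash
cat >> h.py <<'E'
def fray(f,uv,z):
    "fisheye pixels -> world points on plane z"
    K=f['camera_matrix'];T=np.linalg.inv(f['view'])
    n=cv2.fisheye.undistortPoints(np.atleast_2d(uv).astype(float)[:,None],K,np.zeros(4))[:,0]
    d=np.c_[n[:,0],-n[:,1],-np.ones(len(n))]@T[:3,:3].T
    return T[:3,3]+d*((z-T[2,3])/d[:,2])[:,None]
E
python3 - <<'E'
from h import *
f=grab('wrist');hsv=cv2.cvtColor(f['pixels'],cv2.COLOR_RGB2HSV)
m=(hsv[...,0]>100)&(hsv[...,0]<125)&(hsv[...,1]>120);m[160:]=0;m[:,:240]=0;m[:,300:]=0
q=[fray(f,c,.044)[0] for _,c in blobs(m,20)];print(q)
a,b=sorted(q,key=lambda p:-p[1]);c=(a+b)/2;yaw=np.degrees(np.arctan2(a[1]-b[1],a[0]-b[0]));print(c,yaw)
plan((c[0],c[1],.1),yaw);plan((c[0],c[1],.004),yaw)
E
```

```text
[array([0.45737739, 0.00252839, 0.044     ]), array([ 0.45224859, -0.04726228,  0.044     ])]
[ 0.45481299 -0.02236694  0.044     ] 84.11886121826566
shift cm [7.6  1.31 6.28] turn [ 0.04  0.02 -0.31] t 1.725
shift cm [ 7.6   1.3  15.88] turn [ 0.04  0.02 -0.31] t 1.725
```

Request:
step_arm([
  {"ax": 0,"ay": 0,"az": 0,"x": 4,"y": 0.7,"z": 2,"jaw": 1},
  {"ax": 0,"ay": 0,"az": 0,"x": 7.55,"y": 1.4,"z": 5,"jaw": 1},
  {"ax": 0,"ay": 0,"az": 0,"x": 7.55,"y": 1.4,"z": 7,"jaw": 1},
  {"ax": 0,"ay": 0,"az": 0,"x": 7.55,"y": 1.4,"z": 9,"jaw": 1},
  {"ax": 0,"ay": 0,"az": -0.3,"x": 7.55,"y": 1.4,"z": 11.5,"jaw": 1},
  {"ax": 0,"ay": 0,"az": -0.3,"x": 7.55,"y": 1.4,"z": 13.5,"jaw": 1},
  {"ax": 0,"ay": 0,"az": -0.3,"x": 7.55,"y": 1.4,"z": 15,"jaw": 1},
  {"ax": 0,"ay": 0,"az": -0.3,"x": 7.55,"y": 1.4,"z": 15.9,"jaw": 1},
])

```text
time_s: 2.72
eef_pos: [0.4553, -0.0221, 0.0029]
tcp_rot: [0.742, 0.67, -0.0, -0.0]
contact_force: [0.1, -0.5, 0.0]
grip_width: 0.0855
grasp_force: 0.0
```

Request:
step_arm([
  {"ax": 0,"ay": 0,"az": 0,"x": 0,"y": 0,"z": 0,"jaw": 1},
  {"ax": 0,"ay": 0,"az": 0,"x": 0,"y": 0,"z": 0,"jaw": -1},
  {"ax": 0,"ay": 0,"az": 0,"x": 0,"y": 0,"z": 0,"jaw": -1},
  {"ax": 0,"ay": 0,"az": 0,"x": 0,"y": 0,"z": 0,"jaw": -1},
  {"ax": 0,"ay": 0,"az": 0,"x": 0,"y": 0,"z": 0,"jaw": -1},
  {"ax": 0,"ay": 0,"az": 0,"x": 0,"y": 0,"z": 0,"jaw": -1},
  {"ax": 0,"ay": 0,"az": 0,"x": 0,"y": 0,"z": 0,"jaw": -1},
  {"ax": 0,"ay": 0,"az": 0,"x": 0,"y": 0,"z": 0,"jaw": -1},
], force=40)

```text
time_s: 3.72
eef_pos: [0.4561, -0.0215, 0.0041]
tcp_rot: [0.742, 0.671, 0.0, 0.0]
contact_force: [-1.1, 0.3, 5.0]
grip_width: 0.031
grasp_force: 42.2
```

Request:
step_arm([
  {"ax": 0,"ay": 0,"az": 0,"x": 0,"y": 0,"z": -1,"jaw": -1},
  {"ax": 0,"ay": 0,"az": 0,"x": 0,"y": 0,"z": -3,"jaw": -1},
  {"ax": 0,"ay": 0,"az": 0,"x": 0,"y": 0,"z": -6,"jaw": -1},
  {"ax": 0,"ay": 0,"az": 0,"x": 0,"y": 0,"z": -9,"jaw": -1},
  {"ax": 0,"ay": 0,"az": 0,"x": 0,"y": 0,"z": -11,"jaw": -1},
  {"ax": 0,"ay": 0,"az": 0,"x": 0,"y": 0,"z": -11,"jaw": -1},
])

```text
time_s: 4.47
eef_pos: [0.4566, -0.0216, 0.115]
tcp_rot: [0.742, 0.671, 0.001, 0.001]
contact_force: [0.2, -0.3, -1.5]
grip_width: 0.0316
grasp_force: 41.5
```

```bash
python3 - <<'E'
from h import *
f=grab('wrist','w3.png');g=grab('top','top3.png')
im=cv2.imread('pics/w3.png');t=cv2.imread('pics/top3.png')[130:230,90:290]
t=cv2.resize(t,(512,256));cv2.imwrite('pics/c3.png',cv2.resize(np.vstack([im,t]),(480,600)))
plan((.5195,.2735,.115),72.1)
E
```

```text
shift cm [29.98  3.51 -0.22] turn [-0.07  0.   12.17] t 4.575
```

View pics/c3.png

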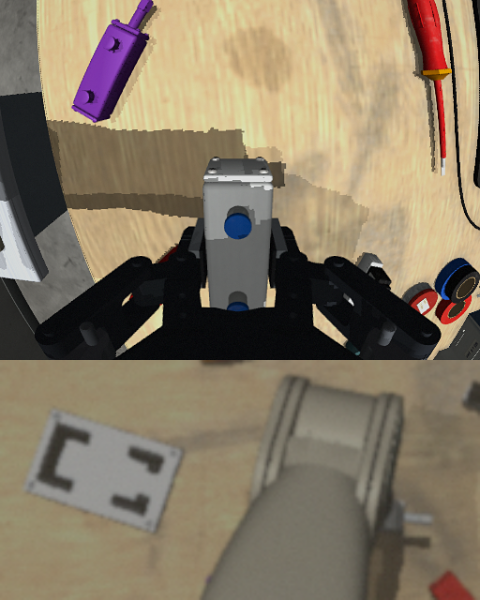

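The cylinder is held level, with a port at (238,222) between the pads. I'll move part of the way and look at the nest from closer.

Request:
step_arm([
  {"ax": 0,"ay": 0,"az": 3,"x": 4,"y": 1,"z": -0.5,"jaw": -1},
  {"ax": 0,"ay": 0,"az": 6,"x": 8,"y": 2,"z": -0.5,"jaw": -1},
  {"ax": 0,"ay": 0,"az": 9,"x": 12,"y": 2.5,"z": -0.5,"jaw": -1},
  {"ax": 0,"ay": 0,"az": 12.2,"x": 16,"y": 3,"z": -0.5,"jaw": -1},
  {"ax": 0,"ay": 0,"az": 12.2,"x": 16,"y": 3,"z": -0.5,"jaw": -1},
  {"ax": 0,"ay": 0,"az": 12.2,"x": 16,"y": 3,"z": -0.5,"jaw": -1},
  {"ax": 0,"ay": 0,"az": 12.2,"x": 16,"y": 3,"z": -0.5,"jaw": -1},
])

```text
time_s: 5.45
eef_pos: [0.5003, 0.1338, 0.1177]
tcp_rot: [0.809, 0.588, -0.001, -0.0]
contact_force: [0.5, -0.2, -2.9]
grip_width: 0.0314
grasp_force: 41.3
```

```bash
python3 - <<'E'
from h import *
f=grab('wrist','w4.png');plan((.5195,.2735,.115),72.1)
hsv=cv2.cvtColor(f['pixels'],cv2.COLOR_RGB2HSV)
from h import *
m=(hsv[...,2]<70)
for p,c in blobs(m,60): print(len(p),c.round(),fray(f,c,.028)[0].round(4),p.min(0),p.max(0))
E
```

```text
shift cm [13.87 -2.52  0.29] turn [-0.06  0.04 -0.1 ] t 5.5
1034 [451. 144.] [0.6899 0.1221 0.028 ] [420   0] [511 293]
449 [451.  34.] [0.7161 0.2222 0.028 ] [438   0] [463  68]
404 [459.  33.] [0.7261 0.2216 0.028 ] [446   0] [470  68]
1926 [487.  30.] [0.7665 0.2212 0.028 ] [453   0] [511  67]
630 [253.  77.] [0.5294 0.2236 0.028 ] [239  51] [264  97]
915 [188.  78.] [0.481  0.2396 0.028 ] [177  54] [205  99]
5260 [498. 162.] [0.7541 0.0869 0.028 ] [478  66] [511 267]
303 [409. 154.] [0.6422 0.1259 0.028 ] [396 100] [424 201]
351 [248. 174.] [0.5012 0.1505 0.028 ] [221 167] [283 183]
44386 [223. 326.] [0.4237 0.0008 0.028 ] [  0 203] [501 383]
200 [254. 226.] [0.4915 0.1049 0.028 ] [240 220] [266 236]
98 [127. 257.] [0.3625 0.1082 0.028 ] [119 252] [134 265]
529 [503. 370.] [ 0.8554 -0.3716  0.028 ] [482 347] [511 383]
```

View pics/w4.png

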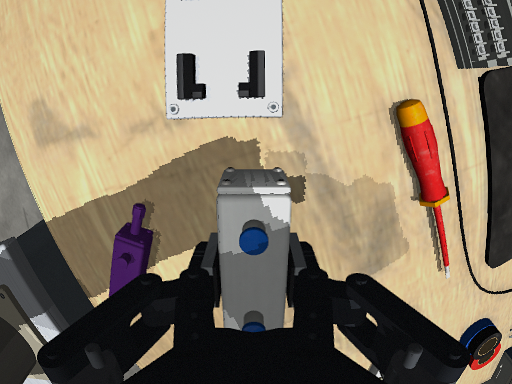

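The nest's near end is visible: plate corners at about (167,117) and (282,117), with the slot between the wall stubs. The held port's top is at (254,240).

```bash
python3 - <<'E'
from h import *
f=grab('wrist');s=readout.read_state();hsv=cv2.cvtColor(f['pixels'],cv2.COLOR_RGB2HSV);H,S,V=cv2.split(hsv)
m=(S<30)&(V>140);m[125:]=0;m[:,320:]=0;m[:,:150]=0
p=max(blobs(m,500),key=lambda b:len(b[0]))[0]
lo=[p[p[:,1]==r] for r in range(10,110,10)]
L=fray(f,np.array([[q[:,0].min()-.5,q[0,1]] for q in lo]),.01);Rr=fray(f,np.array([[q[:,0].max()+.5,q[0,1]] for q in lo]),.01)
def ang(P): vx,vy,_,_=cv2.fitLine(P[:,:2].astype(np.float32),cv2.DIST_HUBER,0,.01,.01).ravel();return np.degrees(np.arctan2(vy,vx))
print('edge yaws',ang(L),ang(Rr))
bot=fray(f,np.array([[u,p[p[:,0]==u][:,1].max()+.5] for u in range(180,271,10)]),.01)
print('end edge yaw+90',ang(bot)+90)
a=np.radians(72.1);ax=np.array([np.cos(a),np.sin(a)]);n=np.array([np.sin(a),-np.cos(a)])
end=np.median(bot[:,:2]@ax);l=np.median(L[:,:2]@n);r=np.median(Rr[:,:2]@n);print('width',r-l)
c=ax*(end+.08)+n*(l+r)/2;print('nest centre wrist',c)
b=(H>100)&(H<125)&(S>120);b[:215]=0;b[265:]=0;b[:,:230]=0;b[:,280:]=0
q=max(blobs(b,30),key=lambda b:len(b[0]));z=s['eef_pos'][2]+.040
o=fray(f,q[1],z)[0][:2]-s['eef_pos'][:2];print('port rel TCP along/across',o@ax,o@n)
plan((*c,.115),72.1)
E
```

```text
edge yaws 72.22926 72.09853
end edge yaw+90 72.82437
width 0.0993790400243168
nest centre wrist [0.51940666 0.27659369]
port rel TCP along/across 0.023830485430854014 2.4830941749954357e-05
shift cm [14.15 -2.64  0.31] turn [-0.04  0.03 -0.1 ] t 5.55
```

Request:
step_arm([
  {"ax": 0,"ay": 0,"az": 0,"x": 5,"y": -1,"z": 0,"jaw": -1},
  {"ax": 0,"ay": 0,"az": 0,"x": 10,"y": -2,"z": 0,"jaw": -1},
  {"ax": 0,"ay": 0,"az": 0,"x": 14.2,"y": -2.6,"z": 0,"jaw": -1},
  {"ax": 0,"ay": 0,"az": 0,"x": 14.2,"y": -2.6,"z": 1,"jaw": -1},
  {"ax": 0,"ay": 0,"az": 0,"x": 14.2,"y": -2.6,"z": 3,"jaw": -1},
  {"ax": 0,"ay": 0,"az": 0,"x": 14.2,"y": -2.6,"z": 5,"jaw": -1},
  {"ax": 0,"ay": 0,"az": 0,"x": 14.2,"y": -2.6,"z": 6,"jaw": -1},
  {"ax": 0,"ay": 0,"az": 0,"x": 14.2,"y": -2.6,"z": 6,"jaw": -1},
])

```text
time_s: 6.55
eef_pos: [0.5193, 0.2767, 0.0576]
tcp_rot: [0.809, 0.588, -0.001, -0.0]
contact_force: [-0.2, 0.2, -1.6]
grip_width: 0.0313
grasp_force: 41.3
```

```bash
python3 - <<'E'
from h import *
plan((.5198,.2764,.014),72.1)
f=grab('wrist','w5.png');g=grab('scene');c=cv2.cvtColor(g['pixels'][120:250,130:290],cv2.COLOR_RGB2BGR)
cv2.imwrite('pics/c5.png',np.hstack([cv2.imread('pics/w5.png')[100:384,120:392],cv2.resize(c,(350,284))]))
E
```

```text
shift cm [-0.01  0.06  4.36] turn [-0.1   0.1  -0.09] t 6.55
```

View pics/c5.png

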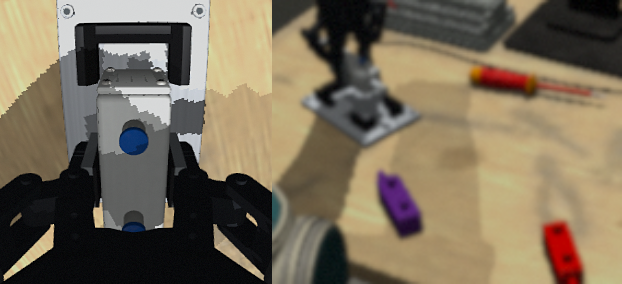

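The wrist view shows the body (column 134) centred between the nest walls (79–189) and the far wall still clear of it. I'll lower it gently.

Request:
step_arm([
  {"ax": 0,"ay": 0,"az": 0,"x": 0,"y": 0,"z": 1,"jaw": -1},
  {"ax": 0,"ay": 0,"az": 0,"x": 0,"y": 0,"z": 2,"jaw": -1},
  {"ax": 0,"ay": 0,"az": 0,"x": 0,"y": 0,"z": 2.7,"jaw": -1},
  {"ax": 0,"ay": 0,"az": 0,"x": 0,"y": 0,"z": 3.3,"jaw": -1},
  {"ax": 0,"ay": 0,"az": 0,"x": 0,"y": 0,"z": 3.8,"jaw": -1},
  {"ax": 0,"ay": 0,"az": 0,"x": 0,"y": 0,"z": 4.1,"jaw": -1},
  {"ax": 0,"ay": 0,"az": 0,"x": 0,"y": 0,"z": 4.3,"jaw": -1},
  {"ax": 0,"ay": 0,"az": 0,"x": 0,"y": 0,"z": 4.3,"jaw": -1},
])

```text
time_s: 7.65
eef_pos: [0.5202, 0.2779, 0.0155]
tcp_rot: [0.809, 0.588, 0.0, -0.0]
contact_force: [-0.3, -1.2, -1.4]
grip_width: 0.0314
grasp_force: 41.3
```

Request:
step_arm([
  {"ax": 0,"ay": 0,"az": 0,"x": 0,"y": 0,"z": 0.1,"jaw": -1},
  {"ax": 0,"ay": 0,"az": 0,"x": 0,"y": 0,"z": 0.15,"jaw": -1},
  {"ax": 0,"ay": 0,"az": 0,"x": 0,"y": 0,"z": 0.15,"jaw": -1},
])

```text
time_s: 8.02
eef_pos: [0.5203, 0.278, 0.0141]
tcp_rot: [0.809, 0.588, 0.0, 0.0]
contact_force: [-0.3, 0.7, -1.3]
grip_width: 0.0313
grasp_force: 41.4
```

```bash
python3 - <<'E'
from h import *
s=readout.read_state();print(s['eef_pos'],s['contact_force'])
f=grab('wrist','w6.png');cv2.imwrite('pics/c6.png',cv2.imread('pics/w6.png')[80:384,80:432])
E
```

```text
[0.52032553 0.27796079 0.01414844] [-0.27087792  0.67607045 -1.27595891]
```

View pics/c6.png

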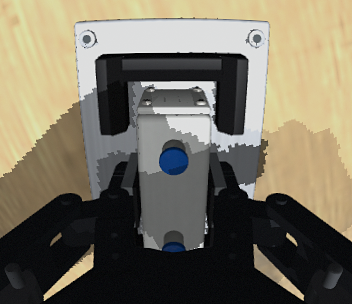

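The body sits centred between the walls in the pocket, with a small gap to the far wall. There's no floor contact yet, so I'll lower it a little further.

Request:
step_arm([
  {"ax": 0,"ay": 0,"az": 0,"x": 0,"y": 0,"z": 0.1,"jaw": -1},
  {"ax": 0,"ay": 0,"az": 0,"x": 0,"y": 0,"z": 0.15,"jaw": -1},
  {"ax": 0,"ay": 0,"az": 0,"x": 0,"y": 0,"z": 0.15,"jaw": -1},
])

```text
time_s: 8.45
eef_pos: [0.5203, 0.278, 0.0141]
tcp_rot: [0.809, 0.588, 0.0, 0.0]
contact_force: [-4.1, -2.5, 8.4]
grip_width: 0.031
grasp_force: 42.8
```

The cylinder is on the floor (8 N at the expected height). Releasing and retreating.

Request:
step_arm([
  {"ax": 0,"ay": 0,"az": 0,"x": 0,"y": 0,"z": -0.1,"jaw": -1},
  {"ax": 0,"ay": 0,"az": 0,"x": 0,"y": 0,"z": -0.1,"jaw": 0.4},
  {"ax": 0,"ay": 0,"az": 0,"x": 0,"y": 0,"z": -0.1,"jaw": 0.4},
  {"ax": 0,"ay": 0,"az": 0,"x": 0,"y": 0,"z": -0.1,"jaw": 0.4},
  {"ax": 0,"ay": 0,"az": 0,"x": 0,"y": 0,"z": -0.1,"jaw": 0.4},
  {"ax": 0,"ay": 0,"az": 0,"x": 0,"y": 0,"z": -0.1,"jaw": 0.4},
])

```text
time_s: 9.2
eef_pos: [0.5202, 0.2779, 0.0134]
tcp_rot: [0.809, 0.588, -0.0, -0.0]
contact_force: [-0.5, 0.3, -0.2]
grip_width: 0.0593
grasp_force: 0.0
```

Request:
step_arm([
  {"ax": 0,"ay": 0,"az": 0,"x": 0,"y": 0,"z": -1,"jaw": 0.4},
  {"ax": 0,"ay": 0,"az": 0,"x": 0,"y": 0,"z": -3,"jaw": 0.4},
  {"ax": 0,"ay": 0,"az": 0,"x": 0,"y": 0,"z": -6,"jaw": 0.4},
  {"ax": 0,"ay": 0,"az": 0,"x": 0,"y": 0,"z": -10,"jaw": 0.4},
  {"ax": 0,"ay": 0,"az": 0,"x": -4,"y": 0,"z": -13,"jaw": 0.4},
  {"ax": 0,"ay": 0,"az": 0,"x": -9,"y": 0,"z": -14,"jaw": 0.4},
  {"ax": 0,"ay": 0,"az": 0,"x": -14,"y": 0,"z": -14,"jaw": 0.4},
  {"ax": 0,"ay": 0,"az": 0,"x": -14,"y": 0,"z": -14,"jaw": 0.4},
])

```text
time_s: 10.2
eef_pos: [0.4758, 0.1424, 0.1543]
tcp_rot: [0.81, 0.587, -0.0, 0.0]
contact_force: [0.2, -0.1, -0.0]
grip_width: 0.06
grasp_force: 0.0
```

```bash
python3 - <<'E'
from h import *
f=grab('wrist','w7.png');hsv=cv2.cvtColor(f['pixels'],cv2.COLOR_RGB2HSV)
m=(hsv[...,0]>100)&(hsv[...,0]<125)&(hsv[...,1]>120)
q=[(c,len(p),fray(f,c,.054)[0].round(4)) for p,c in blobs(m,20)];print(q)
g=grab('top','top7.png');s=readout.read_state();print(s['eef_pos'],s['contact_force'],s['time_s'])
t=cv2.resize(cv2.imread('pics/top7.png')[140:210,90:190],(549,384));cv2.imwrite('pics/c7.png',cv2.resize(np.hstack([cv2.imread('pics/w7.png'),t]),(800,290)))
E
```

```text
[(array([253.44370861,  50.82781457]), 151, array([0.5124, 0.2532, 0.054 ])), (array([394.33333333, 278.33333333]), 21, array([ 0.5901, -0.0022,  0.054 ])), (array([473.0492228 , 316.54663212]), 386, array([ 0.7152, -0.1372,  0.054 ])), (array([508.52380952, 336.47619048]), 42, array([ 0.8206, -0.2588,  0.054 ]))]
[0.47749697 0.14457314 0.15427883] [0.86379477 0.08713925 0.24938275] 10.3
```

View pics/c7.png

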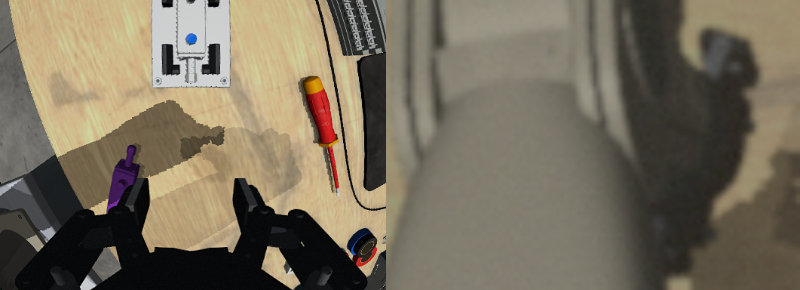

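The rod lies in the slot and the body is square between the walls. The visible port puts the body centre at about (0.520, 0.277), within a few mm of the pocket centre. Handing in.

```bash
python3 -c "
from bench import arm
print(arm.job_done())"
```

```text
the job is handed in; nothing more can be done
None
```

The cylinder was lowered onto the pocket floor, ports up and rod in the slot, then released. The job was handed in at about 10 s, with no verdict returned. My last camera estimate puts the body centre within about 3 mm of the pocket centre, and the arm was not driven near the valve or the limit switch.

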